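# Drive the square-head screw home with the box key

### The job

Take the box key out of its wooden stand and set it square over the square screw head on the sloping wooden jig, feeling for the flats by turning it with a light push (a few hundred grams, never near a kilo, or the head is burred). Keeping it in line with the screw, turn the screw clockwise with it until the head is fully home on its washer, without forcing it past the stop. Then put the key back upright, fully down in the bore of its stand, and leave the tin, the tape roll and the memory stick where they are.

Things in the scene. Friction and masses are not known exactly. Their poses are not given: they have to be found in the camera images.
- jig: fixed sloping wooden jig: base board 140x110x10, on it a light wooden deck 120x92x14 tilted 15 degrees toward the jig's own -x side; origin under the centre of the base board, z up. A steel strap 32x78x3 lies across the deck (length along the jig's y), the screw in its middle. The screw turns stiffly (0.10 Nm) and stays where it is left
- screw_top (a point): centre of the top face of the square screw head (12x12, 14 high, top edges chamfered 1.2); z is the screw's axis, out of the deck, y runs along the strap. This frame sinks with the screw but does not turn with it: the head's turn is not measured. At the start its flats stand 0 to 66 degrees clockwise (looking down on the head) from square with the strap
- washer_top (a point): centre of the top of the washer (diameter 26) under the head, fixed to the deck, z along the screw's axis. The head's top is 14.0 above it when home, 14.2 to 14.8 at the start. From square with the strap to home the screw turns 92 degrees clockwise, to a firm stop, sinking evenly by 0.8 (3.1 a full turn)
- stand: fixed wooden block 80x80x50, origin under its centre, z up; a vertical round bore of diameter 28, 47 deep, opens in the middle of its top face
- key: loose box key, 0.2 kg, 101 long: square socket 13 wide, 11 deep at its lower end, shank diameter 24.5, collar diameter 38 at 44 to 49, black square handle 30x30 at 49 to 99. Origin: centre of the socket's mouth; z toward the handle, x and y square to the socket's and handle's sides. Hanging in the stand its origin is 6 above the bench; fully on the head it is 11 below screw_top
- tip_tinner: round tin, diameter 47, 19 high, a bystander; origin under its centre
- tape_amber: roll of amber tape, 64x67x12, a bystander; origin under its centre
- usb_stick: small memory stick 16x50x8, a bystander; origin under its centre
- phone_clamp: fixed black phone holder on a round foot with a bent neck, left of the work, not part of the job; its parts fill x 0.38 to 0.60, y 0.10 to 0.35, up to 0.27 m high: bring the arm in above it or round it. Origin on the bench
Not all that is in view belongs to the job. What is meant by the key is not orange, and is the smaller of those in its own colour.

How it is judged (in metres and radians):
On the way, in this order (a step that is already met when the one before it is completed fails the run):
1. the key's socket is fully over the screw head and square with its axis before the screw is driven (z of key in the frame of screw_top between -0.016 and -0.009 m and x of key in the frame of screw_top between -0.003 and 0.003 m and y of key in the frame of screw_top between -0.003 and 0.003 m and angle between the z axis of key and the z axis of screw_top, either way round below 0.09 rad and z of screw_top in the frame of washer_top above 0.01412 m), for 0.1 s.
2. the screw head is home on its washer, the key still over it (z of screw_top in the frame of washer_top below 0.01407 m and z of key in the frame of screw_top below -0.006 m and distance between key and screw_top below 0.017 m), for 0.2 s.
At the end, for the whole second after the job is handed in: The screw head is home on its washer (within 0.07 mm, the last 8 degrees of its turn) and the key stands at rest, upright within 7 degrees, in the bore of its stand, down on its collar within 3 mm (z of screw_top in the frame of washer_top below 0.01407 m and horizontal distance between key and stand below 0.006 m and angle between key's own z axis and vertical below 0.12 rad and height (world z) of key below 0.009 m and linear speed of key below 0.02 m/s); the robot touches nothing.
It fails at once if the key bears on the screw or jig with contact forces that add up to over 18 N while its socket still rests on top of the head (less than 1.5 mm down) (contact force between key and jig above 18 N and z of key in the frame of screw_top above -0.0015 m).
It fails at once if the contact forces of the key on the screw or jig, pushing and turning together, add up to over 60 N (contact force between key and jig above 60 N).
It fails at once if the key bears on the screw or jig while more than 8 degrees out of line with the screw (contact force between key and jig above 1.5 N and angle between the z axis of key and the z axis of screw_top, either way round above 0.14 rad).
It fails at once if a bystander is moved by more than 20 mm (distance of any of tip_tinner, tape_amber, usb_stick from where it was at the start of the episode above 0.02 m).
It also fails if it takes over 72 s, if anything falls off the work surface, if the arm or the gripper's body presses on something with over 40 N, if the wrist force passes 120 N, or if a joint passes its speed limit or range.

### The arm

A 6-joint arm with a two-finger parallel gripper is mounted at the origin on a cart in front of the work surface, level with it; the furniture and walls round the work are solid. World frame = base frame: x ahead of the robot, y to its left, z up, the work surface at z = 0. Lengths are in m, angles in degrees, forces in N, time in s.
With the tool pointing down it reaches from about 0.325 to 0.85 m from the base axis. Payload 15.5 kg.
Tool frame: the origin (TCP) lies at the very end of the fingers, on their centre line; the grasp point (between the pads) lies arm.grip_depth behind it (arm.grip_depth is the distance from the TCP to the grasp point, in m); z points along the fingers, y is the line along which they close (so a half turn about z gives the same grasp; the last joint's range is limited). The gripper opens to 91 mm and grips with 3 to 60 N. Pads are 32 mm wide; open, the fingers measure 118 mm over their backs; the gripper's body (76 mm by 178 mm) begins 60 mm behind the grasp point.
Start: joints at [-80.644, 28.281, 77.091, -0, 74.628, -5.472], TCP at [0.16, -0.604, 0.214] pointing down, gripper open.
Joint ranges: [-166.48, 166.48], [-47.26, 123.95], [12.59, 153.08], [-70.14, 250.14], [6.76, 159.57], [-176.63, 176.63]. Speed limits (degrees/s): [108.29, 108.29, 147.25, 172.46, 172.46, 172.46].

### API

Orientations are given as a 3x3 rotation matrix whose columns are the frame's x, y, z axes.
In Python, from rig import arm gives the robot as it stands. Calls block until the motion is done:
- arm.move_to(position, orientation): joint-space move of the TCP to a pose.
- arm.move_l(position, orientation=None, feed=0.15): straight line of the TCP; orientation=None keeps the orientation; feed is the mean speed in m/s.
- arm.move_joints(angles): joint-space move.
- arm.grip(opening): finger opening in m; the grip force is fixed at half the most; returns when the fingers have stopped.
- arm.sleep(seconds).
- arm.solve_ik(position, orientation): joint angles nearest the present ones, or None.
- arm.snapshot(name): name is "scene" or "top"; returns the picture (480x640x3 uint8, red, green, blue); there is no depth.
- arm.get_calibration(name): a dict with "intrinsics" (3x3 intrinsics, pixels), "k1" (the pictures are not rectified: a ray, as slopes to the right and down, at radius r is drawn at 1 + k1 r^2 times it, then the intrinsics apply), "cam_to_world" (4x4, takes a point from camera to world coordinates). Camera axes: x right, y down, z forward; pixel columns grow to the right and rows downward; lengths in m; the calibration is good to about 2 mm. A picture is of the moment at which its call begins. get_calibration takes no time and is no camera call.
A pose or a line that the arm cannot do raises arm.Unreachable and nothing moves.
- arm.sign_off(): hands the job in; it is judged then, once.
Readings, each from a call of its own:
- arm.current_t(): time.
- arm.current_joint_positions(): joint angles.
- arm.current_dq(): joint speeds.
- arm.current_tau(): joint torques, N m.
- arm.current_ee_pos(): TCP position.
- arm.current_tool_rot(): TCP orientation.
- arm.current_force(): force on the tool from outside, world axes, zero at the start.
- arm.current_torque(): the same for the moment, N m.
- arm.current_width(): finger opening in m.
- arm.current_grasp_force(): force on a finger pad.
Only numpy, scipy, OpenCV 4.12 (cv2) and the standard library are available. Lean on these libraries where they do the work, as an engineer would, in place of code of your own. Each camera call takes 0.05 s, during which the arm holds its last target. There are 200 camera calls.

## Working session

There is one attempt and no reset: what is moved stays moved. The work goes in short steps, each a Python script; the robot and the scene stay as the last script left them, time stands still between calls to the robot, and variables do not carry over. Pictures are saved under pics/ and viewed, at most 10 in all, crops included, and the job is handed in when it is done.

```bash
ls; mkdir -p pics
python3 - <<'E'
from rig import arm
import cv2,numpy as np
for n in("scene","top"):
    im=arm.snapshot(n); cv2.imwrite(f"pics/{n}0.png",im[:,:,::-1])
    c=arm.get_calibration(n); print(n,c["intrinsics"],c["k1"],np.round(c["cam_to_world"],4))
print(arm.grip_depth,arm.current_t())
E
```

```text
pics
scene [[504.54230551   0.         319.09869178]
 [  0.         504.54230551 235.84215707]
 [  0.           0.           1.        ]] -0.07663369529503385 [[-0.9136 -0.291   0.2841  0.2927]
 [-0.4064  0.6767 -0.6139  0.5405]
 [-0.0136 -0.6763 -0.7365  0.8108]
 [ 0.      0.      0.      1.    ]]
top [[537.20251206   0.         314.07700829]
 [  0.         537.20251206 241.80240226]
 [  0.           0.           1.        ]] -0.14507846591520548 [[-0.0182 -0.9936  0.1114  0.4561]
 [-0.9996  0.0156 -0.0248 -0.0289]
 [ 0.0229 -0.1118 -0.9935  0.9822]
 [ 0.      0.      0.      1.    ]]
0.0188 0.1
```

View pics/scene0.png

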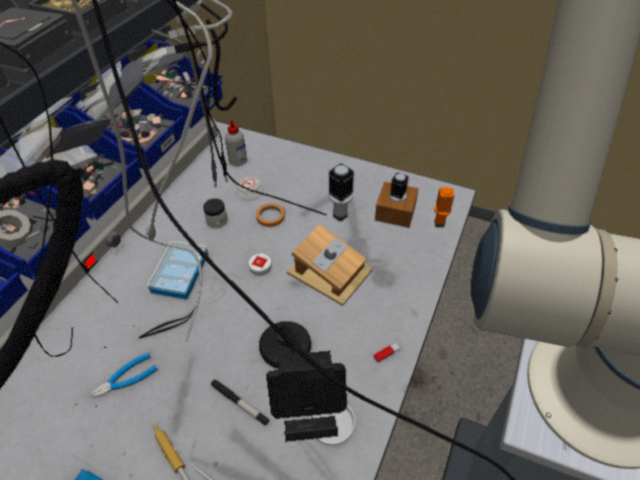

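View pics/top0.png

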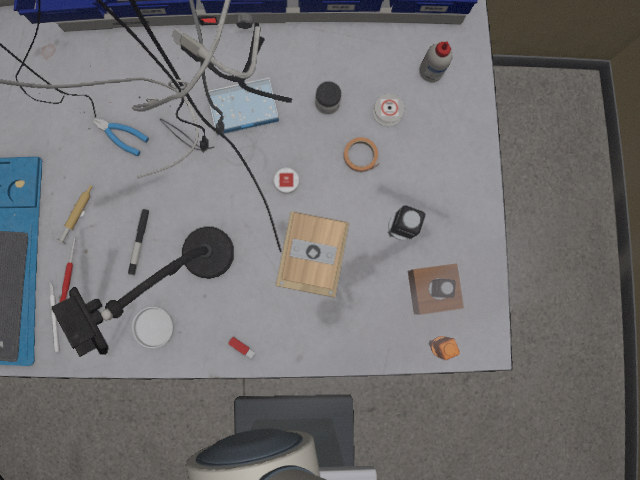

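Scene picture: the candidates for the key are the large black one standing on the bench (scene 341,185; top 408,222), the black one in the wooden stand (scene 400,187; top 443,288) and the orange one (scene 444,205; top 445,347). The description fits the smaller black one, in the stand. The jig is at top (313,252) and scene (331,255). I'll check this in one close crop.

Run:
```python
import cv2,numpy as np
s=cv2.imread("pics/scene0.png");t=cv2.imread("pics/top0.png")
f=lambda im,x,y,w,h:cv2.resize(im[y:y+h,x:x+w],(400,300),interpolation=cv2.INTER_CUBIC)
a=np.vstack([np.hstack([f(t,395,250,80,60+0),f(t,266,205,96,72+24)]) if 0 else np.hstack([f(t,395,255,80,60),f(t,265,207,128,96)]),np.hstack([f(s,360,165,80,60),f(s,280,220,100,75)])])
cv2.imwrite("pics/crop.png",a)
```

```text
(no output)
```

View pics/crop.png

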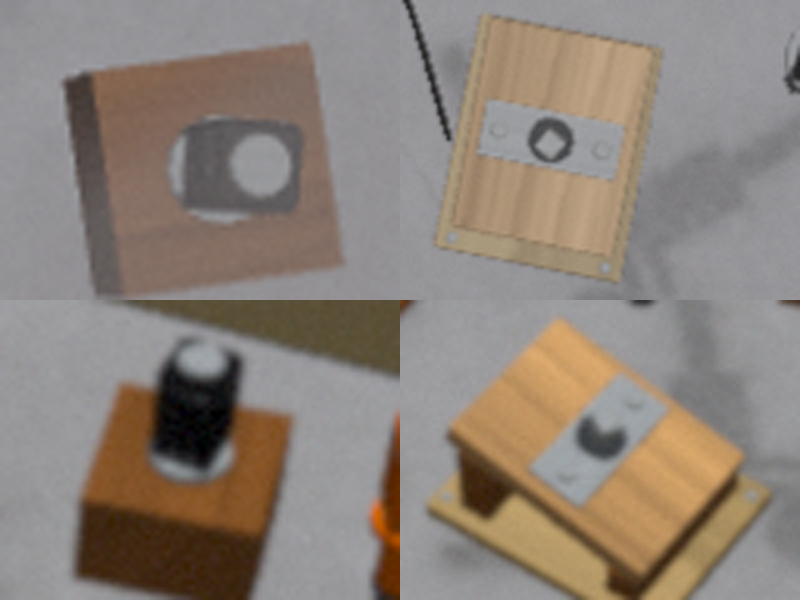

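Crop: the stand holds the smaller black key, with its handle-end disc at top (447,288). The jig slopes down towards the robot (−x). The head appears as a pale diamond in a dark washer at top (313,252), roughly 35° clockwise from the strap. Next I'll measure these.

```bash
cat > h.py <<'E'
import cv2,numpy as np
from rig import arm
C={n:arm.get_calibration(n) for n in("scene","top")}
def ray(n,uv):
    c=C[n];K=c["intrinsics"];d=(np.array(uv,float)-K[:2,2])/K[0,0];p=d.copy()
    for _ in range(20):p=d/(1+c["k1"]*(p@p))
    T=c["cam_to_world"];v=T[:3,:3]@[p[0],p[1],1];return T[:3,3],v/np.linalg.norm(v)
def onz(n,uv,z):
    o,v=ray(n,uv);return o+v*(z-o[2])/v[2]
def tri(a,b):
    o1,v1=ray("top",a);o2,v2=ray("scene",b)
    s=np.linalg.lstsq(np.c_[v1,-v2],o2-o1,rcond=None)[0]
    p,q=o1+v1*s[0],o2+v2*s[1];return (p+q)/2,np.linalg.norm(p-q)
def proj(n,X):
    c=C[n];T=c["cam_to_world"];p=T[:3,:3].T@(np.asarray(X)-T[:3,3]);p=p[:2]/p[2]
    return c["intrinsics"][0,0]*p*(1+c["k1"]*(p@p))+c["intrinsics"][:2,2]
U=8
def roi(im,x,y,w,h):return cv2.resize(im[y:y+h,x:x+w],None,fx=U,fy=U,interpolation=cv2.INTER_CUBIC)
def big(m):
    cs,_=cv2.findContours(m.astype(np.uint8),cv2.RETR_EXTERNAL,cv2.CHAIN_APPROX_NONE);return max(cs,key=cv2.contourArea)
def quad(c):
    h=cv2.convexHull(c)
    q=cv2.approxPolyN(h,4,ensure_convex=True).reshape(-1,2) if hasattr(cv2,"approxPolyN") else cv2.boxPoints(cv2.minAreaRect(h))
    return q.astype(float)
def unroi(q,x,y):return (np.asarray(q)+.5)/U-.5+[x,y]
E
python3 - <<'E'
from h import *
P={n:cv2.imread(f"pics/{n}0.png") for n in C}
np.set_printoptions(precision=4,suppress=True)
Q={}
vis=[]
for n,R in(("top",(275,205,80,95)),("scene",(285,222,92,82))):
    r=roi(P[n],*R);hsv=cv2.cvtColor(cv2.GaussianBlur(r,(0,0),3),cv2.COLOR_BGR2HSV)
    sat=(hsv[...,1]>60)&(hsv[...,2]>60)
    deck=big(sat);m=np.zeros(r.shape[:2],np.uint8);cv2.drawContours(m,[deck],-1,1,-1)
    m=cv2.erode(m,np.ones((25,25)))
    st=cv2.morphologyEx(((hsv[...,1]<62)&(m>0)).astype(np.uint8),cv2.MORPH_OPEN,np.ones((15,15)))
    c=big(st);q=quad(c);print(n,cv2.contourArea(c)/64,unroi(q,*R[:2]).tolist())
    Q[n]=unroi(q,*R[:2]);v=r.copy();cv2.polylines(v,[q.astype(int)],1,(0,0,255),1);vis.append(cv2.resize(v,(400,400)))
    if n=="top":
        x0,y0=275,205
        g=cv2.cvtColor(roi(P[n],300,240,27,25),cv2.COLOR_BGR2GRAY)
        dark=cv2.morphologyEx((g<110).astype(np.uint8),cv2.MORPH_CLOSE,np.ones((3,3)))
        w=big(dark);mm=np.zeros_like(dark);cv2.drawContours(mm,[cv2.convexHull(w)],-1,1,-1)
        (cx,cy),rw=cv2.minEnclosingCircle(w);print("washer",unroi([cx,cy],300,240),rw/U)
        hd=big(((g>120)&(cv2.erode(mm,np.ones((9,9)))>0)));rr=cv2.minAreaRect(hd);print("head",unroi(rr[0],300,240),np.array(rr[1])/U,rr[2])
R=(395,255,80,60);r=roi(P["top"],*R);hsv=cv2.cvtColor(cv2.GaussianBlur(r,(0,0),3),cv2.COLOR_BGR2HSV)
g=hsv[...,2]
blk=big((g<100)&(hsv[...,1]<70)&(np.indices(g.shape)[1]>160));h=quad(blk);print("handle",unroi(h,*R[:2]).tolist())
v=r.copy();cv2.polylines(v,[h.astype(int)],1,(0,0,255),1)
mm=np.zeros(g.shape,np.uint8);cv2.drawContours(mm,[cv2.convexHull(blk)],-1,1,-1)
d=big((g>125)&(mm>0)&(np.indices(g.shape)[1]>420));e=cv2.fitEllipse(d);print("disc",unroi(e[0],*R[:2]),np.array(e[1])/U)
cv2.ellipse(v,e,(0,255,0),1);vis.append(cv2.resize(v,(400,300)))
X=onz("top",unroi(e[0],*R[:2]),.107);print("key xy",X)
for z,a in((.105,h),):
    print(np.array([onz("top",p,z) for p in unroi(a,*R[:2])]))
cv2.imwrite("pics/v1.png",np.vstack([np.hstack(vis[:2]),np.hstack([cv2.resize(vis[2],(267,200)),cv2.resize(g,(267,200))[...,None].repeat(3,2),cv2.resize(cv2.cvtColor(dark*255,cv2.COLOR_GRAY2BGR),(266,200))])]))
np.savez("q.npz",**Q)
E
```

```text
top 869.8515625 [[337.4375, 246.1875], [333.4375, 265.1875], [288.4375, 256.3125], [291.9375, 237.3125]]
washer [312.9182 251.3893] 7.369405746459961
head [312.6018 252.714 ] [7.1495 7.3259] 41.18592834472656
scene 531.75 [[347.3125, 246.6875], [324.3125, 271.9375], [311.1875, 261.6875], [334.4375, 237.3125]]
handle [[454.6875, 279.3125], [453.6875, 297.1875], [431.3125, 295.6875], [431.5625, 278.3125]]
disc [449.5026 287.5784] [ 5.7165 13.0904]
key xy [ 0.4747 -0.273   0.107 ]
[[ 0.4882 -0.283   0.105 ]
 [ 0.4587 -0.2801  0.105 ]
 [ 0.4621 -0.2424  0.105 ]
 [ 0.4908 -0.2439  0.105 ]]
```

View pics/v1.png

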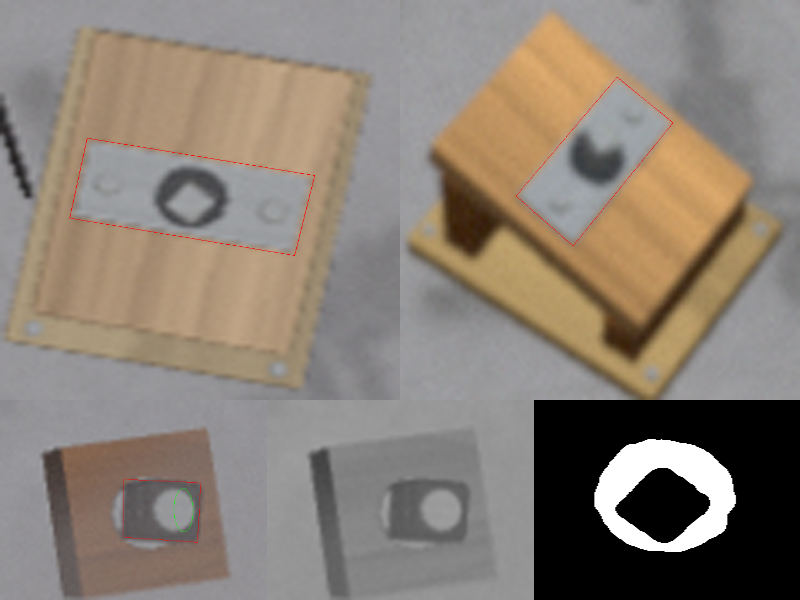

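The overlays fit the strap in both views. The disc mask was cut off by my limit, so its true centre is about (447,288). Next: refine the disc and cast the points into 3D.

Run:
```python
from h import *
np.set_printoptions(precision=4,suppress=True)
P={n:cv2.imread(f"pics/{n}0.png") for n in C}
Q=np.load("q.npz")
R=(395,255,80,60);r=roi(P["top"],*R);g=cv2.GaussianBlur(cv2.cvtColor(r,cv2.COLOR_BGR2GRAY),(0,0),3)
m=np.zeros_like(g);cv2.rectangle(m,(int((440-395)*8),int((281.5-255)*8)),(int((454-395)*8),int((295.5-255)*8)),1,-1)
e=cv2.fitEllipse(big((g>115)&(m>0)));uv=unroi(e[0],*R[:2]);print("disc",uv,np.array(e[1])/8,"key",onz("top",uv,.107))
# scene disc
r=roi(P["scene"],380,165,40,30);g=cv2.GaussianBlur(cv2.cvtColor(r,cv2.COLOR_BGR2GRAY),(0,0),3)
m=np.zeros_like(g);cv2.circle(m,(int((399.8-380)*8),int((177.5-165)*8)),45,1,-1)
e=cv2.fitEllipse(big((g>115)&(m>0)));us=unroi(e[0],380,165);print("disc scene",us,np.array(e[1])/8,tri(uv,us))
t=Q["top"];s=Q["scene"]
# order by: top corners (x+,y-),(x-,y-),(x-,y+),(x+,y+)
W=[onz("top",p,.06) for p in t];V=[onz("scene",p,.06) for p in s]
X=[]
for p,w in zip(t,W):
    j=np.argmin([np.linalg.norm(w-v) for v in V]);x,gap=tri(p,s[j]);X.append(x);print(p,s[j],x,gap)
X=np.array(X);c=X.mean(0);n=np.linalg.svd(X-c)[2][2];n*=np.sign(n[2])
y=((X[2]+X[3])-(X[0]+X[1]))/2;print("centre",c,"n",n,"y",y,np.linalg.norm(y),"w",np.linalg.norm(X[0]-X[1]),np.degrees(np.arctan2(-y[0],y[1])))
yaw=np.arctan2(-y[0],y[1]);a=np.radians(15)
Rj=np.array([[np.cos(yaw),-np.sin(yaw),0],[np.sin(yaw),np.cos(yaw),0],[0,0,1]])@np.array([[np.cos(a),0,-np.sin(a)],[0,1,0],[np.sin(a),0,np.cos(a)]])
print("axis",Rj[:,2])
top=c+Rj[:,2]*.0165
g=cv2.cvtColor(roi(P["top"],300,240,27,25),cv2.COLOR_BGR2GRAY)
dark=(g<110).astype(np.uint8);w=big(dark);mm=np.zeros_like(dark);cv2.drawContours(mm,[cv2.convexHull(w)],-1,1,-1)
hd=big((g>115)&(cv2.erode(mm,np.ones((9,9)))>0));q=unroi(quad(hd),300,240)
L=[]
for p in q:
    o,v=ray("top",p);x=o+v*((top-o)@Rj[:,2])/(v@Rj[:,2]);L.append(Rj.T@(x-c))
L=np.array(L)*1000;print("head in strap frame mm",L,L.mean(0))
for i in range(4):
    d=L[(i+1)%4]-L[i];print(np.degrees(np.arctan2(d[1],d[0]))%90,np.hypot(*d[:2]))
```

```text
disc [446.6894 287.5138] [12.291  12.8119] key [ 0.4749 -0.2683  0.107 ]
disc scene [399.9997 175.6137] [7.9279 9.0831] (array([ 0.475 , -0.2667,  0.1126]), np.float64(0.0004548218323790336))
[337.4375 246.1875] [334.4375 237.3125] [ 0.5513 -0.092   0.0623] 0.00045444727149418333
[333.4375 265.1875] [347.3125 246.6875] [ 0.5196 -0.0846  0.0556] 0.0016918745323034371
[288.4375 256.3125] [324.3125 271.9375] [ 0.536  -0.0071  0.0564] 0.0012358874158150803
[291.9375 237.3125] [311.1875 261.6875] [ 0.5672 -0.014   0.0646] 0.00029387759244187047
centre [ 0.5435 -0.0494  0.0597] n [-0.2234  0.0273  0.9744] y [0.0162 0.0778 0.0015] 0.07944387039303549 w 0.03317573116472931 -11.757344108312148
axis [-0.2534  0.0527  0.9659]
head in strap frame mm [[ 2.2624 -8.7656 16.5   ]
 [-8.6438 -2.1973 16.5   ]
 [-2.5128  8.019  16.5   ]
 [ 8.922   1.9735 16.5   ]] [ 0.0069 -0.2426 16.5   ]
58.94154879681 12.73140411727078
59.030945346688206 11.914736861554363
62.135030531162386 12.934532972499262
58.19586524288273 12.63634840727696
```

```bash
cat >> h.py <<'E'
from scipy.spatial.transform import Rotation as Ro
F=np.diag([1.,-1,-1])
def Rdown(psi):return Ro.from_euler("z",psi,degrees=True).as_matrix()@F
JY=-11.76
Rj=Ro.from_euler("z",JY,degrees=True).as_matrix()@Ro.from_euler("y",-15,degrees=True).as_matrix()
def Rjig(th):return Rj@Ro.from_euler("z",th,degrees=True).as_matrix()@F
N=Rj[:,2]
HEAD=np.array([.5435,-.0494,.0597])+N*.0165+Rj[:,1]*-.0002
KEY=np.array([.475,-.268])
E
python3 - <<'E'
from h import *
np.set_printoptions(precision=1,suppress=True)
print(Rj)
for k in range(4):
    p=-5.6+90*k-180; print("stand",p,arm.solve_ik([*KEY,.0605],Rdown(p)),arm.solve_ik([*KEY,.16],Rdown(p)))
for k in range(4):
    for th in(-22,-30.5,-100):
        t=th+90*k-90;print("jig",t,[arm.solve_ik(HEAD+N*d,Rjig(t)) for d in(.05,.1)])
E
```

```text
[[ 0.9  0.2 -0.3]
 [-0.2  1.   0.1]
 [ 0.3  0.   1. ]]
stand -185.6 [ -35.7   33.5   97.5   -0.    49.  -120.1] [ -35.7   25.4   92.2   -0.    62.3 -120.1]
stand -95.6 [-35.7  33.5  97.5  -0.   49.  149.9] [-35.7  25.4  92.2  -0.   62.3 149.9]
stand -5.599999999999994 [-35.7  33.5  97.5  -0.   49.   59.9] [-35.7  25.4  92.2  -0.   62.3  59.9]
stand 84.39999999999998 [-35.7  33.5  97.5  -0.   49.  -30.1] [-35.7  25.4  92.2  -0.   62.3 -30.1]
jig -112 [array([ -11.4,   22.3,  109.6,   -0.2,   33.2, -157.5]), array([ -11.4,   16.7,  107.9,   -0.1,   40.4, -157.5])]
jig -120.5 [array([ -11.4,   22.3,  109.6,   -0.2,   33.2, -149. ]), array([ -11.4,   16.7,  107.9,   -0.1,   40.4, -149. ])]
jig -190 [array([-11.4,  22.3, 109.6,  -0.2,  33.2, -79.5]), array([-11.4,  16.7, 107.9,  -0.1,  40.4, -79.5])]
jig -22 [array([-11.4,  22.3, 109.6,  -0.2,  33.2, 112.5]), array([-11.4,  16.7, 107.9,  -0.1,  40.4, 112.5])]
jig -30.5 [array([-11.4,  22.3, 109.6,  -0.2,  33.2, 121. ]), array([-11.4,  16.7, 107.9,  -0.1,  40.4, 121. ])]
jig -100 [array([ -11.4,   22.3,  109.6,   -0.2,   33.2, -169.5]), array([ -11.4,   16.7,  107.9,   -0.1,   40.4, -169.5])]
jig 68 [array([-11.4,  22.3, 109.6,  -0.2,  33.2,  22.5]), array([-11.4,  16.7, 107.9,  -0.1,  40.4,  22.5])]
jig 59.5 [array([-11.4,  22.3, 109.6,  -0.2,  33.2,  31. ]), array([-11.4,  16.7, 107.9,  -0.1,  40.4,  31. ])]
jig -10 [array([-11.4,  22.3, 109.6,  -0.2,  33.2, 100.5]), array([-11.4,  16.7, 107.9,  -0.1,  40.4, 100.5])]
jig 158 [array([-11.4,  22.3, 109.6,  -0.2,  33.2, -67.5]), array([-11.4,  16.7, 107.9,  -0.1,  40.4, -67.5])]
jig 149.5 [array([-11.4,  22.3, 109.6,  -0.2,  33.2, -59. ]), array([-11.4,  16.7, 107.9,  -0.1,  40.4, -59. ])]
jig 80 [array([-11.4,  22.3, 109.6,  -0.2,  33.2,  10.5]), array([-11.4,  16.7, 107.9,  -0.1,  40.4,  10.5])]
```

Run:
```python
from h import *
np.set_printoptions(precision=4,suppress=True)
arm.move_to([*KEY,.18],Rdown(-5.6)); print(arm.current_t())
arm.move_l([*KEY,.061],feed=.2)
arm.grip(.02);print("w",arm.current_width(),arm.current_force(),arm.current_t());arm.grip(.06)
arm.move_l([*KEY,.112],feed=.2)
arm.move_to([*KEY,.112],Rdown(84.4));arm.move_l([*KEY,.061],feed=.2)
arm.grip(.02);print("w",arm.current_width(),arm.current_force(),arm.current_t());arm.grip(.06)
arm.move_l([*KEY,.16],feed=.25);arm.move_to([.38,-.45,.2],Rdown(84.4))
im=arm.snapshot("top")[:,:,::-1];cv2.imwrite("pics/top1.png",im);print(arm.current_t())
R=(395,255,80,60);r=roi(im,*R);g=cv2.GaussianBlur(cv2.cvtColor(r,cv2.COLOR_BGR2GRAY),(0,0),3)
m=np.zeros_like(g);cv2.rectangle(m,(int((440-395)*8),int((281.5-255)*8)),(int((454-395)*8),int((295.5-255)*8)),1,-1)
e=cv2.fitEllipse(big((g>115)&(m>0)));uv=unroi(e[0],*R[:2]);print("disc",uv,np.array(e[1])/8,"key",onz("top",uv,.107))
cv2.imwrite("pics/c1.png",r)
```

```text
1.7917
w 0.029860539006434976 [ 0.2651 -4.0998 -0.3828] 3.4917
w 0.029923189915761747 [-1.0384  0.9646  6.8466] 6.9667
9.05
disc [445.6433 287.3768] [12.2506 12.7361] key [ 0.4752 -0.2665  0.107 ]
```

View pics/c1.png

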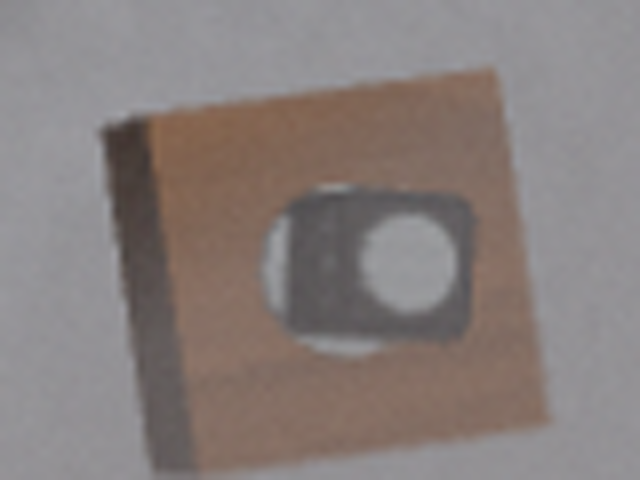

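The disc is now at top (445.6,287.4) and the key is still seated. With the key centred on the tool, the camera reads about +1.5 mm in y, so I'll apply that bias. Next I'll grasp, lift and hold the key above the head for a check.

```bash
cat >> h.py <<'E'
HEAD=HEAD-np.array([.0002,.0015,0])
KO=.055
def tcp(d,th,o=(0,0)):  # d: key origin height above head top along axis
    return HEAD+N*(d+KO)+Rj[:,0]*o[0]+Rj[:,1]*o[1]
E
python3 - <<'E'
from h import *
np.set_printoptions(precision=4,suppress=True)
q=(np.array([[152,115],[495,68],[550,425],[197,470]]))/8+[395,255]
S=np.array([onz("top",p,.05) for p in q]);print("stand",S.mean(0)-[.0002,.0015,0],[np.linalg.norm(S[i]-S[i-1]) for i in range(4)])
arm.move_to([*KEY,.16],Rdown(84.4));arm.move_l([*KEY,.061],feed=.2)
arm.grip(.02);print(arm.current_width(),arm.current_grasp_force(),arm.current_force())
arm.move_l([*KEY,.155],feed=.15);print(arm.current_force())
arm.move_to(tcp(.04,59.5),Rjig(59.5));arm.move_l(tcp(.012,59.5),Rjig(59.5),feed=.1)
for n in C: cv2.imwrite(f"pics/{n}2.png",arm.snapshot(n)[:,:,::-1])
print(arm.current_force(),arm.current_t(),arm.current_width())
s=cv2.imread("pics/scene2.png");t=cv2.imread("pics/top2.png")
cv2.imwrite("pics/c2.png",np.hstack([cv2.resize(s[180:300,270:390],(400,400),interpolation=2),cv2.resize(t[190:310,250:370],(400,400),interpolation=2)]))
E
```

```text
stand [ 0.4743 -0.271   0.05  ] [np.float64(0.0779938707463788), np.float64(0.07799479274744052), np.float64(0.0793929620586429), np.float64(0.07969504178808628)]
0.02963843560477844 30.00034511089325 [-1.2284  0.3748  7.6196]
[-0.6106 -0.95   -1.6522]
[ 0.2537 -0.9471 -1.4361] 13.45 0.0300846340159508
```

View pics/c2.png

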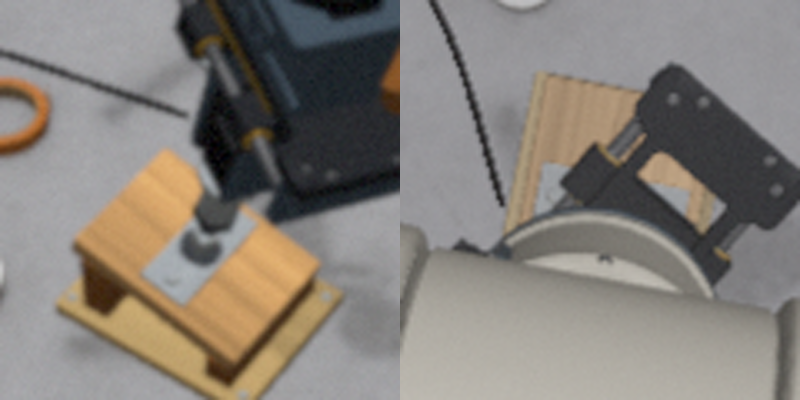

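Scene crop: the key is held upright above the washer, its shank mouth about (216,222) and the washer about (203,245) in the crop, so it looks in line. Now I'll feel downward in small steps.

```bash
cat >> h.py <<'E'
def f(b=0):
    return Rj.T@arm.current_force()-b
def down(d,th,o,dmin,thr,b,step=.0003,feed=.02):
    while d>dmin:
        d-=step;arm.move_l(tcp(d,th,o),Rjig(th),feed=feed)
        F_=f(b)
        if F_[2]>thr or np.linalg.norm(F_)>9:break
    return d,F_
E
python3 - <<'E'
from h import *
np.set_printoptions(precision=2,suppress=True)
b=f();print(b,arm.current_t())
arm.move_l(tcp(.005,59.5),Rjig(59.5),feed=.03);print(f(b))
d,F_=down(.005,59.5,(0,0),-.004,3,b);print(d*1000,F_,arm.current_t())
E
```

```text
[ 0.05 -0.88 -1.5 ] 13.45
[-0.62  1.03  0.4 ]
-4.299999999999998 [-0.26  0.69 -0.85] 21.5833
```

Run:
```python
from h import *
np.set_printoptions(precision=2,suppress=True)
b=np.array([.05,-.88,-1.5])
d,F_=down(-.0043,59.5,(0,0),-.0118,3,b,step=.0005);print(d*1000,F_,arm.current_t(),Rj.T@arm.current_torque())
cv2.imwrite("pics/c3.png",cv2.resize(arm.snapshot("scene")[200:290,280:400,::-1],(800,600),interpolation=2))
```

```text
-11.800000000000006 [-2.13  2.44 -0.97] 25.3333 [0.19 0.54 0.02]
```

View pics/c3.png

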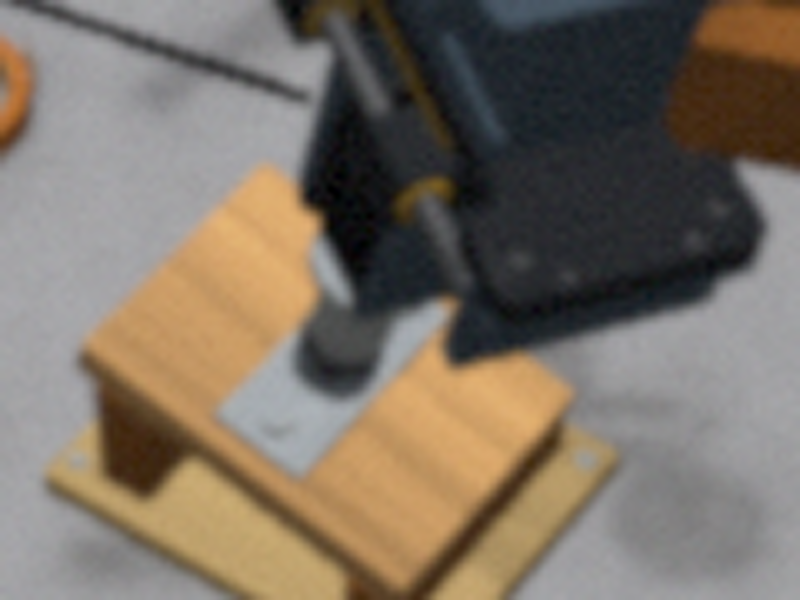

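The shank is over the head, its mouth just above the washer at crop (340,385), so the key is engaged. I'll continue down to the socket floor, up to about 4 N.

Run:
```python
from h import *
np.set_printoptions(precision=2,suppress=True)
b=np.array([.05,-.88,-1.5])
d,F_=down(-.0118,59.5,(0,0),-.0168,3.5,b,step=.0005);print(d*1000,F_,arm.current_t(),Rj.T@arm.current_torque())
```

```text
-13.8 [-4.87  2.81 11.56] 26.3833 [0.26 1.03 0.01]
```

```bash
cat >> h.py <<'E'
def turn(th,end,step,d,o,b,tmax):
    while th>end:
        th-=step;d-=step*8.6e-6
        arm.move_l(tcp(d,th,o),Rjig(th),feed=.05)
        F_=f(b);tz=(Rj.T@arm.current_torque())[2]
        print(round(th,1),F_,round(tz,3),round(arm.current_t(),2))
        o=o+np.clip(F_[:2]*2e-5,-1e-4,1e-4)
        if abs(tz)>tmax or np.linalg.norm(F_)>14:break
    return th,d,o
E
python3 - <<'E'
from h import *
np.set_printoptions(precision=2,suppress=True)
b=np.array([.05,-.88,-1.5]);d=-.0132;o=np.array([-.0001,.0001])
arm.move_l(tcp(d,59.5,o),Rjig(59.5),feed=.02);F0=f(b);print(F0,arm.current_torque())
arm.sleep(.1)
th,d,o=turn(59.5,32,3,d,o,b,.16);print(th,d,o)
E
```

```text
[-1.85  3.04  0.9 ] [0.25 0.51 0.02]
56.5 [-2.88  1.46  0.64] -0.03 26.98
53.5 [-2.62  3.93  1.47] 0.048 27.23
50.5 [-2.54  4.03  1.6 ] 0.076 27.48
47.5 [-1.66  3.37 -0.24] 0.045 27.73
44.5 [-1.8   2.47  0.44] 0.11 27.98
41.5 [-2.3   1.24  0.24] 0.027 28.23
38.5 [-0.46  0.81 -1.18] 0.009 28.48
35.5 [-0.73 -0.4  -0.83] 0.105 28.73
32.5 [ 0.07 -1.08 -1.1 ] 0.094 28.98
29.5 [ 0.05 -1.95 -1.87] 0.047 29.23
29.5 -0.013457999999999994 [-0.  0.]
```

Run:
```python
from h import *
np.set_printoptions(precision=2,suppress=True)
b=np.array([.05,-.88,-1.5])
th,d,o=turn(29.5,2,3,-.01346,np.array([-.0004,.00038]),b,.18)
if th<6: th,d,o=turn(th,-14,1,d,o,b,.17)
print(th,d*1000,o*1000)
```

```text
26.5 [ 0.31 -1.58 -1.73] 0.096 29.48
23.5 [ 0.84 -3.02 -2.32] 0.066 29.73
20.5 [ 0.69 -2.2  -2.31] 0.096 29.98
17.5 [-0.2  -0.92 -1.78] 0.11 30.23
14.5 [ 1.25 -1.13 -1.47] 0.084 30.48
11.5 [ 1.93 -1.42 -1.01] 0.081 30.73
8.5 [ 1.35 -1.24 -0.44] -0.006 30.98
5.5 [ 0.82 -2.41 -0.69] 0.065 31.23
2.5 [ 1.45 -1.84 -0.97] 0.036 31.48
-0.5 [ 0.88 -0.77 -0.6 ] 0.031 31.73
-1.5 [ 1.17 -1.3  -0.58] 0.112 31.98
-2.5 [ 1.11  0.28 -1.13] 0.052 32.23
-3.5 [ 0.62 -0.22 -0.84] 0.11 32.48
-4.5 [0.19 0.44 0.07] 0.037 32.73
-5.5 [ 0.03 -0.65 -0.35] 0.056 32.98
-6.5 [ 0.41 -0.63  0.49] 0.059 33.23
-7.5 [0.35 0.6  0.71] 0.018 33.48
-8.5 [-0.41 -0.64  0.44] 0.067 33.73
-9.5 [ 0.07 -0.61  0.06] 0.105 33.98
-10.5 [-0.77 -0.49  0.87] 0.084 34.23
-11.5 [-0.22 -1.14  0.96] 0.19 34.48
-11.5 -13.812599999999986 [-0.16 -0.04]
```

Run:
```python
from h import *
np.set_printoptions(precision=2,suppress=True)
b=np.array([.05,-.88,-1.5]);th=-11.5;d=-.0138;o=np.array([-.00016,-.00004])
def avg():
    v=[]
    for _ in range(6):
        v.append((Rj.T@arm.current_torque())[2]);arm.sleep(.03)
    return np.mean(v)
print(avg())
while th>-24:
    th-=1;arm.move_l(tcp(d,th,o),Rjig(th),feed=.05);t=avg();F_=f(b);print(th,round(t,3),F_,round(arm.current_t(),2))
    if t>.2:break
```

```text
0.20814071299173267
-12.5 0.253 [ 0.13 -1.5   1.25] 35.13
```

The mean torque rose to 0.25 Nm, well above the 0.10 Nm running torque, so the screw is at its stop. I'll relax, withdraw along the axis and return to the stand.

Run:
```python
from h import *
np.set_printoptions(precision=2,suppress=True)
b=np.array([.05,-.88,-1.5]);o=np.array([-.00016,-.00004])
for th in(-9,-6,-4.5):
    arm.move_l(tcp(-.0138,th,o),Rjig(th),feed=.05);print(th,f(b),(Rj.T@arm.current_torque())[2])
arm.move_l(tcp(-.006,th,o),feed=.05);print(f(b),Rj.T@arm.current_torque())
arm.move_l(tcp(.04,th,o),feed=.1);print(f(b),arm.current_t())
S=np.array([.4746,-.2695])
arm.move_to([*S,.16],Rdown(-5.6));arm.move_l([*S,.112],feed=.15)
b=arm.current_force();print(b)
z=.112
while z>.0905:
    z-=.0015;arm.move_l([*S,z],feed=.03);F_=arm.current_force()-b
    if F_[2]>4:break
print(z,F_,arm.current_t())
cv2.imwrite("pics/s4.png",np.hstack([cv2.resize(arm.snapshot("scene")[150:250,340:440,::-1],(400,400),interpolation=2),cv2.resize(arm.snapshot("top")[240:340,380:480,::-1],(400,400),interpolation=2)]))
```

```text
-9 [ 0.12 -0.05  0.53] 0.021631564755683664
-6 [-1.46  1.21  1.3 ] -0.003702402366892775
-4.5 [-1.07  0.71 -0.82] 0.0048005866933922
[-0.92  1.61 -1.05] [ 0.04  0.28 -0.01]
[-0.43  0.31 -0.66] 36.8
[-0.25 -0.07 -2.07]
0.08949999999999998 [ 1.36 -0.89  0.23] 41.925
```

View pics/s4.png

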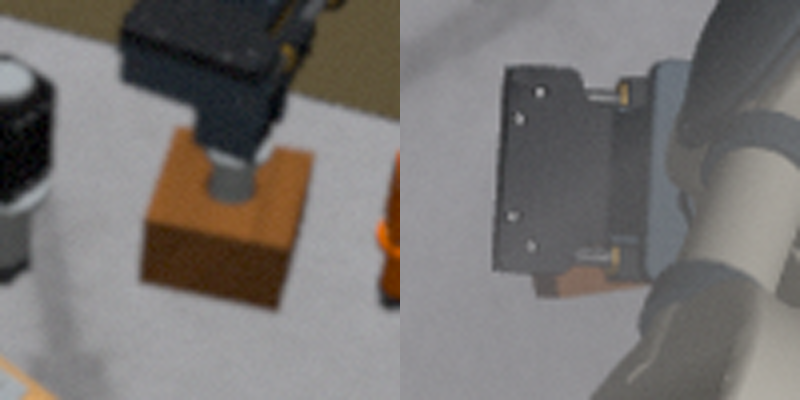

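The shank is entering the bore at crop (232,195), about 15 mm down with no resistance. I'll lower it fully, release, and check both the key and the screw.

Run:
```python
from h import *
np.set_printoptions(precision=4,suppress=True)
S=np.array([.4746,-.2695]);b=np.array([-.25,-.07,-2.07]);z=.0895
while z>.0612:
    z-=.002 if z>.066 else .0008;arm.move_l([*S,z],feed=.05);F_=arm.current_force()-b
    if F_[2]>5 or np.linalg.norm(F_)>12:break
print(z,F_,arm.current_t())
if z<.063:
    arm.grip(.06);arm.move_l([*S,.16],feed=.15);arm.move_to([.38,-.45,.2],Rdown(-5.6));arm.sleep(.3)
    P={n:arm.snapshot(n)[:,:,::-1] for n in C}
    for n in C:cv2.imwrite(f"pics/{n}5.png",P[n])
    k=lambda im,x,y,w,h:cv2.resize(im[y:y+h,x:x+w],(400,300),interpolation=2)
    cv2.imwrite("pics/c5.png",np.vstack([np.hstack([k(P["top"],395,255,80,60),k(P["top"],281,228,64,48)]),np.hstack([k(P["scene"],360,165,80,60),k(P["scene"],290,225,80,60)])]))
    print(arm.current_t())
    R=(395,255,80,60);r=roi(P["top"],*R);g=cv2.GaussianBlur(cv2.cvtColor(r,cv2.COLOR_BGR2GRAY),(0,0),3)
    m=np.zeros_like(g);cv2.rectangle(m,(int((440-395)*8),int((281.5-255)*8)),(int((454-395)*8),int((295.5-255)*8)),1,-1)
    e=cv2.fitEllipse(big((g>115)&(m>0)));print(unroi(e[0],*R[:2]),np.array(e[1])/8)
    g=cv2.cvtColor(roi(P["top"],300,240,27,25),cv2.COLOR_BGR2GRAY);w=big(g<110);mm=np.zeros_like(g);cv2.drawContours(mm,[cv2.convexHull(w)],-1,1,-1)
    print(cv2.minAreaRect(big((g>115)&(cv2.erode(mm,np.ones((9,9)))>0))))
```

```text
0.06069999999999998 [-3.4722  2.597  15.704 ] 46.525
49.2083
[446.2291 287.9926] [12.3047 12.7449]
((104.60800170898438, 105.156005859375), (58.67443084716797, 60.01607131958008), 10.30484676361084)
```

```bash
ls pics/c5.png
```

```text
pics/c5.png
```

View pics/c5.png

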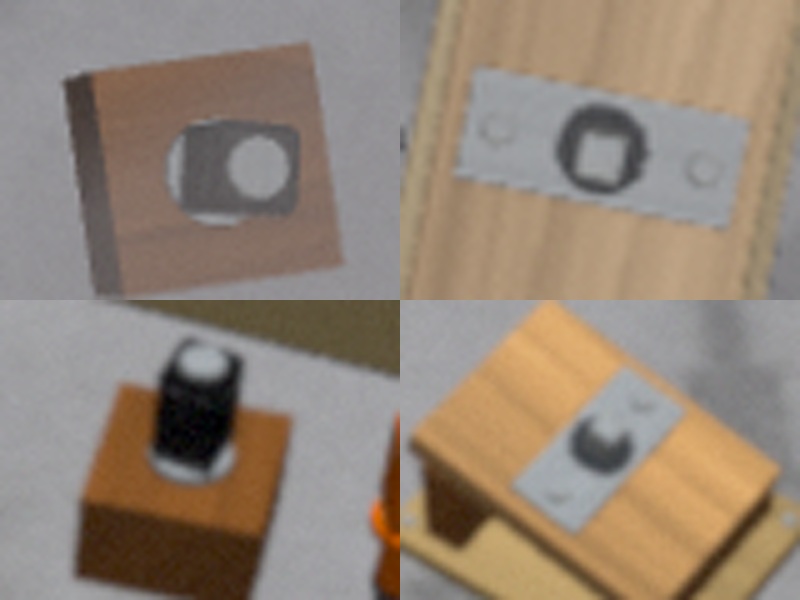

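The key stands upright and fully down, with its disc at top (446,288) as at the start. The head is now square with the strap at top (313,253), its image edge at 10.3° against 11° for the strap. That matches home.

```bash
python3 -c "
from rig import arm
print(arm.sign_off(),arm.current_t())"
```

```text
the job is handed in; nothing more can be done
the job is handed in; nothing more can be done
```

I turned the screw clockwise to its firm stop, put the key back upright and fully down in its stand, and handed the job in at about 49 s; no verdict was returned, and I did not re-measure the tin, tape roll or memory stick, though the arm never worked near them.

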